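Stand the round-bottomed bud vase in its ring stand

ROBOT

A 7-joint arm with a two-finger parallel gripper is mounted at the origin on the work surface. World frame = base frame: x ahead of the robot, y to its left, z up, the work surface at z = 0. Lengths are in m, angles in rad, forces in N, time in s.
With the tool pointing down it reaches from about 0.425 to 0.875 m from the base axis. Payload 4.7 kg.
Tool frame: the origin (TCP) lies midway between the tips of the shut fingers; the grasp point (between the pads) lies 19 mm behind it; z points along the fingers, y is the line along which they close (so a half turn about z gives the same grasp; the last joint's range is limited). The gripper opens to 87 mm and grips with 3 to 60 N. Pads are 19 mm wide; open, the fingers measure 117 mm over their backs; the gripper's body (75 mm by 190 mm) begins 51 mm behind the grasp point.
Start: joints at [-1.283, 0.321, -0.07, 1.45, 0.023, 1.371, -0.057], TCP at [0.176, 0.626, 0.223] pointing down, gripper open.
Joint ranges: [-2.86, 2.86], [-0.3, 2.09], [-1.38, 1.24], [0.06, 2.45], [-1.56, 4.7], [0.09, 2.05], [-2.69, 2.69]. Speed limits (rad/s): [2.57, 2.57, 3.14, 3.14, 3.14, 3.14, 3.14].

INTERFACE

Orientations are given as a 3x3 rotation matrix whose columns are the frame's x, y, z axes.
In Python, from plant import robot gives the robot as it stands.
- The arm moves only by the shell command python3 -m jog 'ROWS' [FORCE]. ROWS is JSON, a list of rows, each a list of 3 entries, a list of its own where there are three numbers: the shift along the world's x, y, z each as a share of 0.1 m, from -1 to 1, then the turn, a rotation vector about the world's x, y, z each as a share of 2 rad, from -1 to 1, then the closure, from 0 (fully open) to 1 (shut). A call has 1 to 10 rows; each row shifts and turns the commanded pose from where the row before left it; what a row does not reach is not made up. A row lasts 1/8 s, in which the tool goes at most 62.5 mm and 10.7 degrees, less where a joint would pass 70% of its speed; a pose out of reach is approached as far as the arm can. A call with a number of a shift or a turn outside -1 to 1 is refused whole. A call with a gripper value outside its range is refused whole. The fingers move at their own pace and stop on an object; FORCE is the grip in N (left out, the last holds). Time passes only in rows, so rows that do not move let the fingers close. It gives the time, the measured TCP pose, the force, the opening and the grip force at its end, in the units of the state.
- robot.get_obs(): the state, without advancing time (a new reading comes with each control period).
- robot.grab_frame(name): name is "side" or "top" or "wrist"; returns a dict with "frame" (420x560x3 uint8, red, green, blue), "range_z" (420x560 float32, m along the optical axis (not along the pixel's ray), 0 where there is no reading), "fx", "fy", "cx", "cy" (pixels), "rvec" (rotation vector, rad) and "tvec" (3), from world to camera coordinates, as OpenCV has them; the wrist camera has in their place "T_tool_cam" (4x4, takes a point from camera to tool coordinates, whose origin is the TCP and whose axes are the flange's). Camera axes: x right, y down, z forward; pixel columns grow to the right and rows downward; lengths in m; the calibration is good to about 2 mm. A picture is of the moment at which its call begins: read the wrist's pose just before it.
- robot.job_done(): hands the job in; it is judged then, once.
The state is a dict: "clock": time; "joints": joint angles; "joint_velocities": joint speeds; "effort": joint torques, N m; "tcp_pos": TCP position; "tool_rot": TCP orientation; "contact_force": force on the tool from outside, world axes, zero at the start; "ft_torque": the same for the moment, N m; "grip_width": finger opening in m; "gripper_force": force on a finger pad.
Only numpy, scipy, OpenCV 4.12 (cv2) and the standard library are available. Lean on these libraries where they do the work, as an engineer would, in place of code of your own. Each camera call takes 0.05 s, during which the arm holds its last target. There are 200 camera calls.

TASK

Take the blue round-bottomed bud vase out of the red box it leans in and set it gently in the brass ring stand, standing upright with its mouth straight up. Leave it standing there by itself, without shoving the stand away or knocking the other things on the table.

Things in the scene. Friction and masses are not known exactly. Their poses are not given: they have to be found in the camera images.
- vase: blue rigid vase, about 0.26 kg: a ball of 72 mm diameter, no foot, with a straight round neck of 22 mm diameter with a thin brass band at the mouth. Origin at the ball's centre; z axis runs up the neck: bare neck from z = 49 to 128 mm, where the mouth is. At first it leans in the box, ball on the box floor, neck out over the notch, about 45 degrees above level, pointing away from the robot (within 30 degrees of +x)
- keepsake_box: red open wooden box, 96 x 96 mm outside, 84 x 84 mm inside, walls 6 mm thick, 88 mm tall, floor 6 mm, 0.7 kg, loose. Origin under its centre, z up. Its +x wall has a middle notch 28 mm wide, down to 73 mm above the table, where the vase's neck leans. It stands on the left or right of the table, the stand on the other side
- ring_stand: brass stand, 0.7 kg, loose: a disc foot of 96 mm diameter, 8 mm thick, three legs and a level ring of 10 mm round bar, opening 48 mm, 68 mm overall, its top 47 mm above the table. Origin under its centre, z up. The ball sits in the ring as in an egg cup; friction keeps the vase at whatever tilt it is left with, it does not right itself
- seat (a point): point on the stand's axis, 71.5 mm above the table: where the centre of the vase's ball comes to lie when it is seated in the ring
- remote: black TV remote, 170 x 45 x 18 mm, lying near the middle; origin under its centre. A bystander
- candle: amber glass candle jar, 72 mm diameter, 70 mm tall; origin under its centre. A bystander
- mug: white mug, 80 mm diameter, 95 mm tall; origin under its centre. A bystander
- bowl: terracotta bowl, 140 mm diameter, 50 mm tall; origin under its centre. A bystander
- books: two books in a stack, about 154 x 222 mm, 55 mm tall; origin under its centre. A bystander
Things that resemble listed ones, but are neither listed nor needed, are in the scene too. Of the things that look like the vase, the middle-sized one is meant.

How it is judged:
At the end, for the whole second after the job is handed in: The vase's ball is seated in the ring (its centre within 8 mm sideways and 6 mm in height of the seat point), the neck upright within 0.17 rad (about 10 degrees), mouth up, at rest and let go; the stand is level (within 0.05 rad) and within 40 mm of where it was (horizontal distance between vase and seat below 0.008 m and z of vase in the frame of ring_stand between 0.0655 and 0.0775 m and angle between vase's own z axis and vertical below 0.17 rad and angle between ring_stand's own z axis and vertical below 0.05 rad and distance of ring_stand from where it was at the start of the episode below 0.04 m and linear speed of vase below 0.02 m/s and angular speed of vase below 0.15 rad/s); the robot touches nothing.
It fails at once if the vase is banged or pressed onto the stand with more than 60 N (contact force between vase and ring_stand above 60 N).
It fails at once if a bystander (remote, candle, mug, bowl, books) is moved by more than 40 mm (distance of any of remote, candle, mug, bowl, books from where it was at the start of the episode above 0.04 m).
It also fails if it takes over 40 s, if anything falls off the work surface, if the arm or the gripper's body presses on something with over 40 N, if the wrist force passes 120 N, or if a joint passes its speed limit or range.

## Working session

There is one attempt and no reset: what is moved stays moved. The work goes in short steps, Python scripts to look and compute and a shell command to move; the robot and the scene stay as the last step left them, time stands still between calls to the robot, and variables do not carry over. Pictures are saved under pics/ and viewed, at most 10 in all, crops included, and the job is handed in when it is done.

```bash
ls; mkdir -p pics
cat > h.py <<'E'
import numpy as np, cv2
from plant import robot
def grab(n):
    o=robot.get_obs(); f=robot.grab_frame(n)
    if n=="wrist":
        T=np.eye(4);T[:3,:3]=o["tool_rot"];T[:3,3]=o["tcp_pos"];M=T@np.array(f["T_tool_cam"])
    else:
        R=cv2.Rodrigues(np.array(f["rvec"],float))[0];M=np.eye(4);M[:3,:3]=R.T;M[:3,3]=-R.T@np.array(f["tvec"]).ravel()
    f["M"]=M; return f
def cloud(f):
    z=f["range_z"];v,u=np.mgrid[:z.shape[0],:z.shape[1]]
    p=np.stack([(u-f["cx"])/f["fx"]*z,(v-f["cy"])/f["fy"]*z,z],-1)
    return p@f["M"][:3,:3].T+f["M"][:3,3]
def save(f,n): cv2.imwrite("pics/"+n+".png",f["frame"][:,:,::-1])
E
python3 - <<'E'
from h import *
for n in("top","side"):
    f=grab(n);save(f,n+"0");np.savez(n+"0.npz",**f);print(n,f["M"].round(3).tolist())
print(robot.get_obs())
E
```

```text
pics
top [[-0.009, -0.986, 0.166, 0.322], [-1.0, 0.005, -0.025, 0.017], [0.024, -0.167, -0.986, 1.275], [0.0, 0.0, 0.0, 1.0]]
side [[-0.986, -0.086, 0.143, 0.412], [-0.167, 0.474, -0.865, 0.823], [0.007, -0.876, -0.481, 0.538], [0.0, 0.0, 0.0, 1.0]]
{'clock': 0.1, 'joints': array([-1.28289619,  0.32172576, -0.07007415,  1.45156122,  0.02260714,
        1.37080936, -0.05689445]), 'joint_velocities': array([ 0.00027046, -0.00152339, -0.0016473 , -0.00219165,  0.0007185 ,
        0.00129913, -0.00243359]), 'effort': array([-8.43468843e-04, -4.92566657e+01, -4.06274842e-01, -3.13401711e+01,
       -6.41403836e-02,  3.93008755e-02,  6.23902747e-05]), 'tcp_pos': array([0.17567476, 0.62528797, 0.22158169]), 'tool_rot': array([[-9.62757096e-01,  2.70367607e-01, -3.62365537e-04],
       [ 2.70367829e-01,  9.62755638e-01, -1.67852031e-03],
       [-1.04948054e-04, -1.71397932e-03, -9.99998526e-01]]), 'contact_force': array([ 0.14197857, -0.83656199, -0.81712982]), 'ft_torque': array([ 0.00585517, -0.02208782,  0.02611539]), 'gripper_force': 0.0, 'grip_width': 0.08684849651678213}
```

View pics/top0.png

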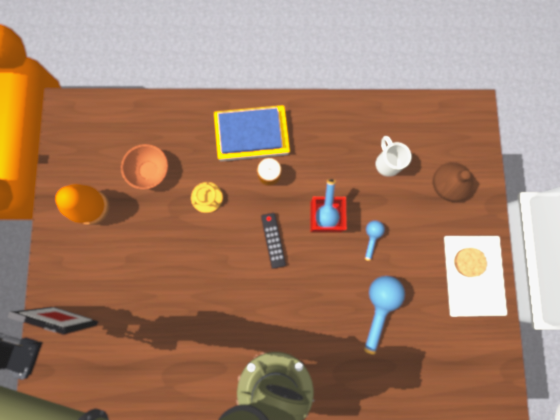

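View pics/side0.png

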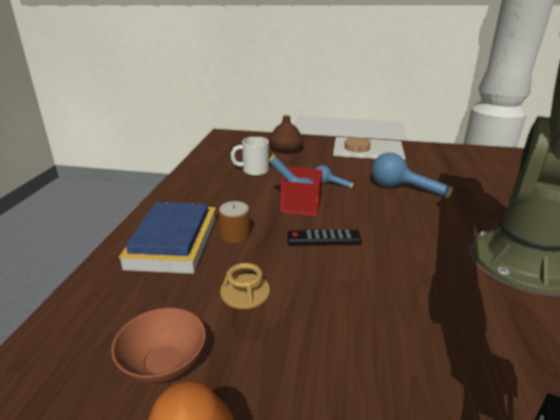

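Blue vase-like things in the top view: (329,203) in the red box, (373,238) small one lying flat, (386,310) large one lying flat. The middle-sized one is in the box, as described. The stand is at (207,197) in top and (245,285) in side. Next I measure and make a confirming crop.

Run:
```python
from h import *
for n in("top","side"):
    f=dict(np.load(n+"0.npz"));P=cloud(f);H=cv2.cvtColor(f["frame"],cv2.COLOR_RGB2HSV)
    valid=(f["range_z"]>0)
    box={"top":(300,175,60,60),"side":(262,148,65,70)}[n]
    def roi(b):
        m=np.zeros(valid.shape,bool);m[b[1]:b[1]+b[3],b[0]:b[0]+b[2]]=1;return m&valid
    h,s,v=H[...,0],H[...,1],H[...,2]
    if n=="side": blue=roi((268,150,42,40))&(h>95)&(h<125)&(s>90)
    else: blue=roi(box)&(h>95)&(h<125)&(s>90)
    red=roi(box)&((h<6)|(h>174))&(s>180)
    p=P[red];print(n,"red",len(p),np.percentile(p,[1,50,99],0).round(3).tolist())
    pr=p[p[:,2]>.08];
    if len(pr)>5:print(" rim",cv2.minAreaRect(pr[:,:2].astype(np.float32)))
    p=P[blue];print(n,"blue",len(p),np.percentile(p,[1,50,99],0).round(3).tolist())
    np.save(n+"blue.npy",p)
    # sphere / neck: sort by z
    nk=p[p[:,2]>.095];c=nk.mean(0);d=np.linalg.svd(nk-c)[2][0];d*=np.sign(d[2]);print(" neck c",c.round(4),"d",d.round(3),len(nk),"ends",((nk-c)@d).min(),((nk-c)@d).max())
    st=roi({"top":(187,177,40,40),"side":(215,255,60,55)}[n])&(h>15)&(h<32)&(s>110)
    p=P[st];r=p[(p[:,2]>.036)&(p[:,2]<.06)];ft=p[(p[:,2]>.003)&(p[:,2]<.015)]
    for q,l in((r,"ring"),(ft,"foot")):
        print(" ",l,len(q),cv2.minEnclosingCircle(q[:,:2].astype(np.float32)),np.percentile(q,[2,50,98],0).round(3).tolist())
f=dict(np.load("top0.npz"));g=dict(np.load("side0.npz"))
a=cv2.resize(f["frame"][165:325,300:420],(450,600),interpolation=3);b=cv2.resize(g["frame"][130:230,250:308],(348,600),interpolation=3)
cv2.imwrite("pics/crop0.png",np.hstack([a,b])[:,:,::-1])
```

```text
top red 683 [[0.466, -0.232, -0.002], [0.519, -0.171, 0.067], [0.583, -0.114, 0.093]]
 rim ((0.5144270062446594, -0.1635451465845108), (0.09567693620920181, 0.09629008173942566), 89.24855041503906)
top blue 446 [[0.482, -0.19, 0.057], [0.516, -0.16, 0.075], [0.584, -0.134, 0.132]]
 neck c [ 0.5672 -0.1623  0.1126] d [0.701 0.022 0.713] 91 ends -0.02789168948504378 0.02741807446272725
  ring 197 ((0.5783379673957825, 0.20849557220935822), 0.036601949483156204) [[0.548, 0.178, 0.039], [0.578, 0.208, 0.046], [0.61, 0.241, 0.052]]
  foot 498 ((0.5795173645019531, 0.2101714015007019), 0.050045210868120193) [[0.535, 0.166, 0.004], [0.577, 0.208, 0.009], [0.621, 0.254, 0.014]]
side red 1420 [[0.468, -0.207, -0.0], [0.512, -0.113, 0.052], [0.563, -0.109, 0.086]]
 rim ((0.5151138305664062, -0.15897314250469208), (0.10108568519353867, 0.09431567788124084), 88.58354187011719)
side blue 181 [[0.504, -0.163, 0.073], [0.566, -0.152, 0.1], [0.594, -0.148, 0.127]]
 neck c [ 0.5766 -0.153   0.1107] d [0.754 0.024 0.657] 107 ends -0.02559743233457943 0.02141979933903865
  ring 412 ((0.5810556411743164, 0.21507050096988678), 0.03457939997315407) [[0.549, 0.185, 0.037], [0.579, 0.221, 0.043], [0.61, 0.246, 0.046]]
  foot 1026 ((0.5797921419143677, 0.21352043747901917), 0.04868306219577789) [[0.537, 0.171, 0.004], [0.581, 0.223, 0.006], [0.623, 0.259, 0.01]]
```

View pics/crop0.png

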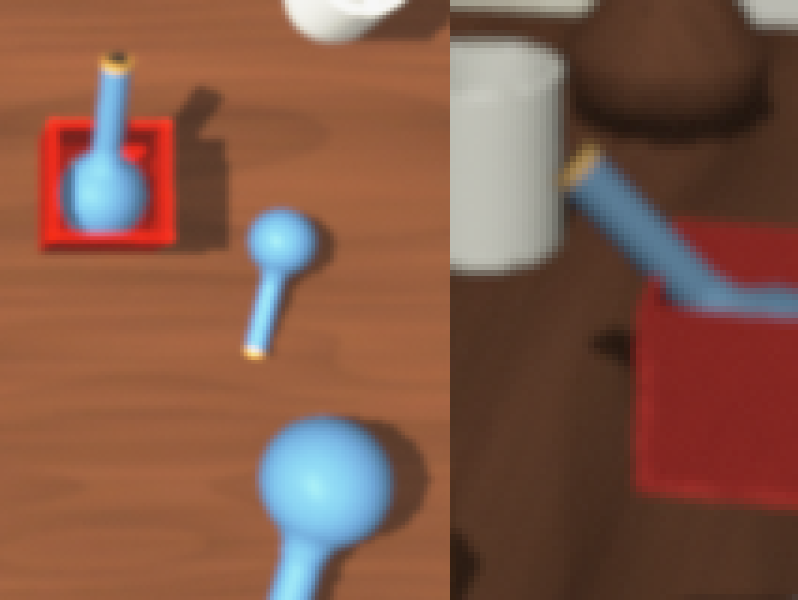

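The crop confirms it: the middle-sized vase sits ball-down in the red box with its neck over the notch, mouth at about (330,182) in top. The other two lie flat on the table and are smaller and larger. Moving now toward a hover above the neck.

```bash
python3 -m jog '[[[0.2,-0.1,0.2],[0,0,0],0],[[0.4,-0.38,0.2],[0,0,0.04],0],[[0.4,-0.38,0.2],[0,0,0.04],0],[[0.4,-0.38,0],[0,0,0.04],0],[[0.4,-0.38,0],[0,0,0.032],0],[[0.4,-0.38,0],[0,0,0],0],[[0.2,-0.3,0],[0,0,0],0],[[0.13,-0.45,0],[0,0,0],0],[[0.13,-0.45,0],[0,0,0],0],[[0.13,-0.45,0],[0,0,0],0]]' 20
python3 -m jog '[[[0.13,-0.45,0],[0,0,0],0],[[0.13,-0.45,0],[0,0,0],0],[[0.13,-0.45,0],[0,0,0],0],[[0.13,-0.45,0],[0,0,0],0],[[0.13,-0.45,0],[0,0,0],0],[[0.13,-0.45,0],[0,0,0],0],[[0.13,-0.45,0],[0,0,0],0],[[0.1,-0.3,0],[0,0,0],0],[[0,0,0],[0,0,0],0]]'
```

```text
clock: 1.35
tcp_pos: [0.4562, 0.2576, 0.2842]
tool_rot: [[-1.0, -0.028, 0.002], [-0.028, 1.0, 0.001], [-0.002, 0.001, -1.0]]
contact_force: [0.1, -1.1, 0.3]
grip_width: 0.0869
gripper_force: 0.0
clock: 2.48
tcp_pos: [0.5556, -0.0895, 0.284]
tool_rot: [[-1.0, -0.023, 0.001], [-0.023, 1.0, -0.001], [-0.001, -0.002, -1.0]]
contact_force: [0.3, -0.1, -0.9]
grip_width: 0.0869
gripper_force: 0.0
```

Run:
```python
from h import *
from scipy.optimize import least_squares
f=grab("wrist");save(f,"w1");P=cloud(f);h,s,v=cv2.split(cv2.cvtColor(f["frame"],cv2.COLOR_RGB2HSV))
m=((h>95)&(h<125)&(s>90)&(f["range_z"]>0)).astype(np.uint8)
q0=P;lim=(P[...,0]>.45)&(P[...,0]<.65)&(P[...,1]>-.23)&(P[...,1]<-.1)&(P[...,2]>.01)
p=P[(m>0)&lim]
print(len(p),np.percentile(p,[1,50,99],0).round(3).tolist())
# ball (36 mm) + neck cylinder (11 mm): point-to-surface fit
def res(x):
    c=x[:3];d=np.array([np.sin(x[3])*np.cos(x[4]),np.sin(x[3])*np.sin(x[4]),np.cos(x[3])])
    r=p-c;t=r@d;a=np.linalg.norm(r,axis=1)-.036;b=np.linalg.norm(r-np.outer(t,d),axis=1)-.011
    return np.where(t>.045,b,np.where(t<.03,a,np.minimum(abs(a),abs(b))))
k=least_squares(res,[.508,-.163,.042,.8,0],loss="soft_l1",f_scale=.002).x
d=np.array([np.sin(k[3])*np.cos(k[4]),np.sin(k[3])*np.sin(k[4]),np.cos(k[3])])
print("c",k[:3].round(4),"d",d.round(3),"tilt",k[3],"az",k[4],"rms",np.sqrt((res(k)**2).mean()),"mouth",k[:3]+.128*d,"g105",k[:3]+.105*d)
```

```text
3434 [[0.477, -0.189, 0.051], [0.52, -0.157, 0.076], [0.587, -0.105, 0.404]]
c [ 0.5228 -0.1635  0.0455] d [0.068 0.115 0.991] tilt 0.1341366709766227 az 1.037176926658462 rms 0.016337049298145077 mouth [ 0.53146656 -0.14871325  0.17237813] g105 [ 0.52990199 -0.15136152  0.14958474]
```

View pics/w1.png

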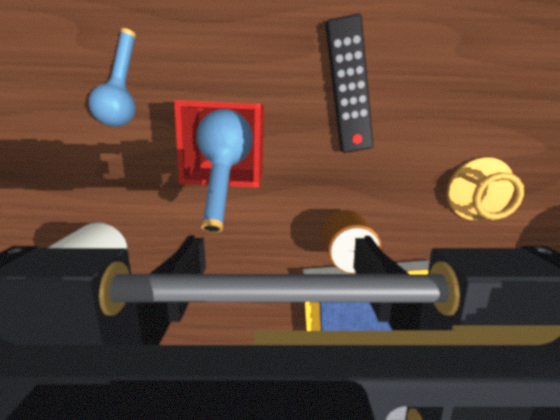

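The wrist view shows the vase ball at (223,135), its mouth at (212,225) and the stand at (487,190). Blue gripper pixels spoiled the fit, so I refit without them and measure the ring from this view too.

Run:
```python
from h import *
from scipy.optimize import least_squares
f=grab("wrist");P=cloud(f);h,s,v=cv2.split(cv2.cvtColor(f["frame"],cv2.COLOR_RGB2HSV))
m=(h>95)&(h<125)&(s>90)&(f["range_z"]>0);m[235:]=0;m[:,:180]=0;m[:,270:]=0
p=P[m&(P[...,2]>.03)&(P[...,2]<.16)]
def dr(x): return np.array([np.sin(x[3])*np.cos(x[4]),np.sin(x[3])*np.sin(x[4]),np.cos(x[3])])
def res(x):
    r=p-x[:3];t=r@dr(x);a=np.linalg.norm(r,axis=1)-.036;b=np.linalg.norm(r-np.outer(t,dr(x)),axis=1)-.011
    return np.where(t>.045,b,np.where(t<.025,a,np.minimum(abs(a),abs(b))))
k=least_squares(res,[.508,-.163,.042,.8,0.02],loss="soft_l1",f_scale=.002).x;d=dr(k)
print(len(p),"c",k[:3].round(4),"d",d.round(3),"tilt",k[3],"az",k[4],"rms",np.sqrt((res(k)**2).mean()),"tmax",((p-k[:3])@d).max(),"g105",(k[:3]+.105*d).round(4))
y=(h>18)&(h<32)&(s>110)&(f["range_z"]>0);y[:140]=0;y[235:]=0;y[:,:430]=0
q=P[y]
for a,b,l in((.036,.06,"ring"),(.003,.015,"foot")):
    r=q[(q[:,2]>a)&(q[:,2]<b)];r2=cv2.fitEllipse(r[:,:2].astype(np.float32)) if len(r)>5 else 0
    print(l,len(r),cv2.minEnclosingCircle(r[:,:2].astype(np.float32)),np.percentile(r[:,2],[5,50,98]))
```

```text
3186 c [ 0.5099 -0.1622  0.0421] d [ 0.71  -0.011  0.704] tilt 0.7893430906287003 az -0.015321889547522921 rms 0.0008111182131189853 tmax 0.11947838265727898 g105 [ 0.5844 -0.1633  0.116 ]
ring 617 ((0.5764695405960083, 0.20867948234081268), 0.034448206424713135) [0.0425886  0.04635537 0.04820787]
foot 1739 ((0.5792622566223145, 0.21050313115119934), 0.048112109303474426) [0.00648806 0.00784206 0.00951993]
```

```bash
python3 -m jog '[[[0.13,-0.37,0],[0,0,-0.019],0],[[0.12,-0.37,-0.2],[0,0,0],0],[[0,0,-0.4],[0,0,0],0],[[0,0,-0.4],[0,0,0],0],[[0,0,-0.3],[0,0,0],0],[[0,0,-0.3],[0,0,0],0],[[0,0,-0.2],[0,0,0],0],[[0,0,-0.1],[0,0,0],0],[[0,0,0],[0,0,0],0],[[0,0,0],[0,0,0],0]]' 40
```

```text
clock: 3.82
tcp_pos: [0.5816, -0.1584, 0.0937]
tool_rot: [[-1.0, 0.008, 0.002], [0.008, 1.0, -0.0], [-0.002, -0.0, -1.0]]
contact_force: [0.8, -0.2, 0.9]
grip_width: 0.087
gripper_force: 0.0
```

```bash
python3 -m jog '[[[0,-0.045,0],[0,0,0],0],[[0,0,0],[0,0,0],0.5],[[0,0,0],[0,0,0],0.9],[[0,0,0],[0,0,0],1],[[0,0,0],[0,0,0],1],[[0,0,0],[0,0,0],1],[[0,0,0],[0,0,0],1],[[0,0,0],[0,0,0],1]]' 40
```

```text
clock: 4.82
tcp_pos: [0.5808, -0.1627, 0.0926]
tool_rot: [[-1.0, 0.008, 0.0], [0.008, 1.0, 0.0], [-0.0, 0.0, -1.0]]
contact_force: [0.1, -0.7, 0.5]
grip_width: 0.0253
gripper_force: 0.0
```

```bash
python3 -m jog '[[[0,0,0],[0,0,0],1],[[0,0,0],[0,0,0],1],[[0,0,0],[0,0,0],1]]' 40
```

```text
clock: 5.2
tcp_pos: [0.5808, -0.1627, 0.0926]
tool_rot: [[-1.0, 0.008, 0.0], [0.008, 1.0, 0.0], [-0.0, 0.0, -1.0]]
contact_force: [0.1, -0.6, -0.3]
grip_width: 0.0209
gripper_force: 40.0
```

```bash
python3 -m jog '[[[0,0,0.05],[0,0,0],1],[[0,0,0.1],[0,0,0],1],[[0,0,0.2],[0,0,0],1],[[0,0,0.3],[0,0,0],1],[[0,0,0.3],[0,0,0],1],[[0,0,0.3],[0,0,0],1],[[0,0,0.3],[0,0,0],1],[[0,0,0.2],[0,0,0],1],[[0,0,0],[0,0,0],1]]' 40
cat > vase.py <<'E'
from h import *
from scipy.optimize import least_squares
# ball+neck fit of the held vase, from top and side clouds near the gripper
def fit(guess,cams=("top","side"),half=.11):
    g=np.array(guess,float);ps=[]
    for n in cams:
        f=grab(n);save(f,"last_"+n);P=cloud(f);h,s,v=cv2.split(cv2.cvtColor(f["frame"],cv2.COLOR_RGB2HSV))
        m=(h>98)&(h<118)&(s>90)&(f["range_z"]>0);P=P[cv2.erode(m.astype(np.uint8),np.ones((2,2)))>0]
        P=P[(np.linalg.norm(P-g[:3]-.05*dr(g),axis=1)<half)];print(n,len(P));ps.append(P)
    p=np.vstack(ps)
    def res(x):
        r=p-x[:3];t=r@dr(x);a=np.linalg.norm(r,axis=1)-.036;b=np.linalg.norm(r-np.outer(t,dr(x)),axis=1)-.011
        return np.where(t>.045,b,np.where(t<.025,a,np.minimum(abs(a),abs(b))))
    k=least_squares(res,g,loss="soft_l1",f_scale=.002).x
    print("c",k[:3].round(4),"d",dr(k).round(3),"rms",np.sqrt(np.median(res(k)**2)).round(4));return k
def dr(x): return np.array([np.sin(x[3])*np.cos(x[4]),np.sin(x[3])*np.sin(x[4]),np.cos(x[3])])
E
python3 - <<'E'
from vase import *
o=robot.get_obs();print(o["tcp_pos"],o["joints"].round(2))
z=o["tcp_pos"][2]-.0926
fit([.51,-.162,.042+z,.6,0]);fit([.51,-.162,.042+z,.6,0],("wrist",))
E
```

```text
clock: 6.32
tcp_pos: [0.5818, -0.1634, 0.2706]
tool_rot: [[-1.0, 0.008, 0.005], [0.008, 1.0, -0.001], [-0.005, -0.001, -1.0]]
contact_force: [0.2, 0.1, -3.3]
grip_width: 0.0211
gripper_force: 40.0
[ 0.58184135 -0.16340203  0.27061716] [-0.28  0.22  0.61  1.52 -0.13  1.43  1.9 ]
top 0
side 625
c [ 0.5135 -0.1612  0.2134] d [0.699 0.004 0.715] rms 0.0009
wrist 11780
c [ 0.5114 -0.1617  0.2151] d [0.523 0.015 0.852] rms 0.0006
```

```bash
python3 -m jog '[[[0,0.1,0],[0,-0.03,0],1],[[0,0.2,0],[0,-0.05,0],1],[[0,0.27,0],[0,-0.05,0],1],[[0,0.27,0],[0,-0.05,0],1],[[0,0.27,0],[0,-0.05,0],1],[[0,0.27,0],[0,-0.05,0],1],[[0,0.27,0],[0,-0.05,0],1],[[0,0.27,0],[0,-0.042,0],1],[[0.03,0.27,0],[0,0,0],1],[[0.03,0.27,0],[0,0,0],1]]' 40
python3 -m jog '[[[0,0.27,0],[0,0,0],1],[[0,0.27,0],[0,0,0],1],[[0,0.27,0],[0,0,0],1],[[0,0.27,0],[0,0,0],1],[[0,0.27,0],[0,0,0],1],[[0,0,0],[0,0,0],1],[[0,0,0],[0,0,0],1]]' 40
python3 - <<'E'
from vase import *
o=robot.get_obs();print(o["tcp_pos"],o["joints"].round(2));R=o["tool_rot"];gp=o["tcp_pos"]-.019*R[:,2]
g=[*(gp-[0,0,.102]),.02,0];print(g)
for c in("side","top","wrist"):
    try: fit(g,(c,))
    except Exception as e: print(c,e)
E
```

```text
clock: 7.72
tcp_pos: [0.5923, 0.0669, 0.2672]
tool_rot: [[-0.777, 0.006, 0.629], [0.01, 1.0, 0.003], [-0.629, 0.009, -0.777]]
contact_force: [0.4, -0.6, -4.1]
grip_width: 0.0207
gripper_force: 40.0
clock: 8.6
tcp_pos: [0.593, 0.2019, 0.2681]
tool_rot: [[-0.776, 0.004, 0.63], [0.008, 1.0, 0.004], [-0.63, 0.008, -0.776]]
contact_force: [0.1, -0.3, -2.7]
grip_width: 0.0209
gripper_force: 40.0
[0.59303345 0.20186416 0.26809908] [ 0.05 -0.17 -0.56  2.03  0.37  0.68  0.82]
[np.float64(0.5810599355698945), np.float64(0.20178322851396804), np.float64(0.18085132073080185), 0.02, 0]
side 1316
c [0.5715 0.2038 0.1821] d [ 0.104 -0.003  0.995] rms 0.0007
top 0
c [0.5811 0.2018 0.1809] d [0.02 0.   1.  ] rms nan
wrist 12536
c [0.5705 0.2028 0.185 ] d [ 0.101 -0.011  0.995] rms 0.0004
  return _methods._mean(a, axis=axis, dtype=dtype,
  ret = ret.dtype.type(ret / rcount)
```

```bash
python3 -m jog '[[[0,0.07,0],[-0.003,-0.026,0],1],[[-0.01,0,-0.2],[0,-0.026,0],1],[[0,0,-0.2],[0,0,0],1],[[0,0,-0.2],[0,0,0],1],[[0,0,-0.15],[0,0,0],1],[[0,0,-0.05],[0,0,0],1],[[0,0,0],[0,0,0],1],[[0,0,0],[0,0,0],1]]' 40
cat > chk.py <<'E'
from vase import *
o=robot.get_obs();print(o["tcp_pos"],o["contact_force"].round(1));R=o["tool_rot"];gp=o["tcp_pos"]-.019*R[:,2]
g=[*(gp-[0,0,.102]),.02,0]
for c in("side","wrist"): fit(g,(c,))
for c in("top","side"):
    f=grab(c);P=cloud(f);h,s,v=cv2.split(cv2.cvtColor(f["frame"],cv2.COLOR_RGB2HSV))
    q=P[(h>15)&(h<32)&(s>110)&(f["range_z"]>0)];q=q[(np.hypot(q[:,0]-.579,q[:,1]-.2105)<.06)&(q[:,2]>.004)&(q[:,2]<.012)]
    print(c,"foot",len(q),cv2.minEnclosingCircle(q[:,:2].astype(np.float32)))
E
python3 chk.py
```

```text
clock: 9.75
tcp_pos: [0.5933, 0.2103, 0.1909]
tool_rot: [[-0.704, 0.002, 0.71], [0.005, 1.0, 0.002], [-0.71, 0.005, -0.704]]
contact_force: [0.6, 0.2, -2.5]
grip_width: 0.0207
gripper_force: 40.0
[0.59326322 0.21029105 0.19087003] [ 0.6  0.2 -2.5]
side 1147
c [0.5805 0.212  0.1029] d [0.003 0.003 1.   ] rms 0.0007
wrist 12334
c [0.5789 0.2112 0.1053] d [-0.002 -0.005  1.   ] rms 0.0004
top foot 5 ((0.6034477949142456, 0.18090364336967468), 0.005070039536803961)
side foot 955 ((0.5807061791419983, 0.21310201287269592), 0.04877299815416336)
```

View pics/last_side.png

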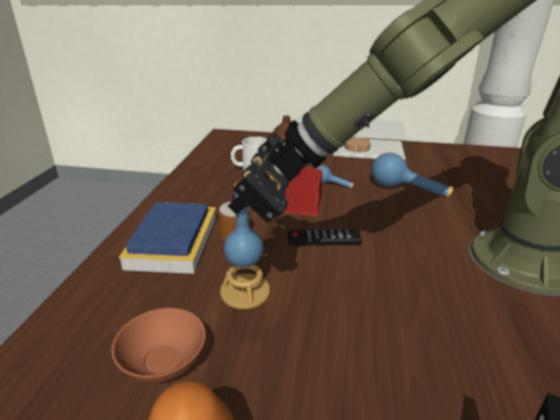

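The vase hangs upright with its ball at (243,245), directly over the ring at (245,280). Offset in the same view is about 1 mm, so I lower it gently and watch the force.

```bash
python3 -m jog '[[[0,0,-0.08],[0,0,0],1],[[0,0,-0.08],[0,0,0],1],[[0,0,-0.06],[0,0,0],1],[[0,0,-0.04],[0,0,0],1],[[0,0,-0.02],[0,0,0],1],[[0,0,-0.01],[0,0,0],1],[[0,0,0],[0,0,0],1]]' 40
python3 -m jog '[[[0,0,-0.01],[0,0,0],1],[[0,0,-0.01],[0,0,0],1]]' 40
python3 chk.py
```

```text
clock: 10.82
tcp_pos: [0.5928, 0.2102, 0.1609]
tool_rot: [[-0.705, 0.002, 0.71], [0.004, 1.0, 0.002], [-0.71, 0.004, -0.705]]
contact_force: [-0.1, -0.4, -2.2]
grip_width: 0.0209
gripper_force: 40.0
clock: 11.08
tcp_pos: [0.5928, 0.2102, 0.1589]
tool_rot: [[-0.705, 0.002, 0.71], [0.004, 1.0, 0.002], [-0.71, 0.004, -0.705]]
contact_force: [0.2, -0.7, -2.9]
grip_width: 0.0206
gripper_force: 40.0
[0.59280143 0.21019437 0.15890479] [ 0.2 -0.7 -2.9]
side 1074
c [0.58   0.2119 0.071 ] d [0.002 0.006 1.   ] rms 0.0007
wrist 12366
c [0.5782 0.2108 0.073 ] d [-0.    -0.005  1.   ] rms 0.0004
top foot 18 ((0.6084625720977783, 0.18579572439193726), 0.020797966048121452)
side foot 813 ((0.5800092816352844, 0.2146722376346588), 0.048112183809280396)
```

Almost there, with no contact yet. I continue in 1 mm steps until the force changes.

```bash
python3 -m jog '[[[0,0,-0.01],[0,0,0],1],[[0,0,0],[0,0,0],1]]' 40 | grep -E "tcp|contact"
python3 -m jog '[[[0,0,-0.01],[0,0,0],1],[[0,0,0],[0,0,0],1]]' 40| grep -E "tcp|contact"
```

```text
tcp_pos: [0.5929, 0.2103, 0.1581]
contact_force: [0.4, -0.3, -2.1]
tcp_pos: [0.5934, 0.2104, 0.1578]
contact_force: [1.2, 0.7, 0.5]
```

```bash
python3 -m jog '[[[0,0,0],[0,0,0],1],[[0,0,0],[0,0,0],1],[[0,0,0],[0,0,0],1]]' 5
python3 -m jog '[[[0,0,0],[0,0,0],0.7],[[0,0,0],[0,0,0],0.6],[[0,0,0],[0,0,0],0.5],[[0,0,0],[0,0,0],0.4],[[0,0,0],[0,0,0],0.4],[[0,0,0],[0,0,0],0.4]]' 5
python3 chk.py
```

```text
clock: 12.15
tcp_pos: [0.5933, 0.2106, 0.1577]
tool_rot: [[-0.704, 0.001, 0.711], [0.004, 1.0, 0.002], [-0.711, 0.004, -0.704]]
contact_force: [2.0, -0.0, 3.8]
grip_width: 0.0215
gripper_force: 5.0
clock: 12.9
tcp_pos: [0.5927, 0.2102, 0.1568]
tool_rot: [[-0.705, 0.002, 0.709], [0.004, 1.0, 0.002], [-0.709, 0.004, -0.705]]
contact_force: [0.5, -0.9, 0.5]
grip_width: 0.0515
gripper_force: 0.0
[0.59272639 0.2101531  0.15677104] [ 0.5 -0.9  0.5]
side 1044
c [0.581  0.2119 0.0695] d [0.024 0.012 1.   ] rms 0.0008
wrist 12167
c [0.5794 0.2109 0.0718] d [ 0.025 -0.006  1.   ] rms 0.0004
top foot 5 ((0.6080090403556824, 0.18239209055900574), 0.01592601090669632)
side foot 810 ((0.5802269577980042, 0.2135762721300125), 0.04798943176865578)
```

Released, and the tilt is only 0.025 rad. I back off straight along the tool axis.

```bash
python3 -m jog '[[[-0.07,0,0.07],[0,0,0],0.4],[[-0.1,0,0.1],[0,0,0],0.4],[[-0.2,0,0.2],[0,0,0],0.4],[[-0.2,0,0.2],[0,0,0],0.4],[[-0.2,0,0.2],[0,0,0],0.4],[[-0.2,0,0.2],[0,0,0],0.4],[[0,0,0],[0,0,0],0.4],[[0,0,0],[0,0,0],0.4],[[0,0,0],[0,0,0],0.4],[[0,0,0],[0,0,0],0.4]]' 5
python3 - <<'E'
from vase import *
fit([.58,.211,.071,.02,0],("side",));fit([.58,.211,.071,.02,0],("top",))
E
```

```text
clock: 14.35
tcp_pos: [0.5213, 0.2123, 0.2342]
tool_rot: [[-0.702, 0.006, 0.712], [0.005, 1.0, -0.003], [-0.712, 0.001, -0.702]]
contact_force: [-0.7, 0.5, -0.4]
grip_width: 0.0522
gripper_force: 0.0
side 1220
c [0.5809 0.212  0.0692] d [ 0.029 -0.003  1.   ] rms 0.0007
top 241
c [0.58   0.2106 0.0726] d [ 0.023 -0.029  0.999] rms 0.001
```

View pics/last_side.png

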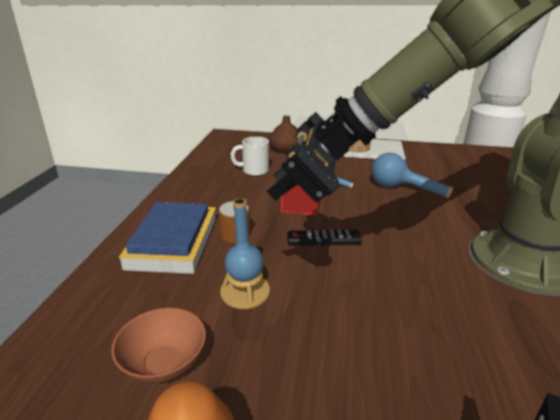

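The vase stands upright in the ring at (243,262) with the gripper clear of it and the other things where they were. Handing in.

```bash
python3 -c "
from plant import robot
print(robot.job_done())"
```

```text
the job is handed in; nothing more can be done
None
```

The blue vase stands by itself in the brass ring stand, about 0.03 rad off upright and roughly 1–2 mm off centre by the cameras. The gripper is clear, nothing else has visibly moved, and the job was handed in at about 14 s; the hand-in call returned no verdict.

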